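Load the last jar and put the lid on the pan

TASK

Set the jar that stands out on the steel top upright into the empty cell of the divided steel pan, then take the lid from its sloping stand and lay it on the pan so that it is fully seated and level all round. Lower the jar and the lid into place in the gripper rather than letting them drop, and leave the two jars already loaded, the pot, the tin and the carton where they are.

Things in the scene. Friction and masses are not known exactly. Their poses are not given: they have to be found in the camera images.
- pan: Fixed open steel pan, 162 x 265 x 105 mm high over its 8 mm rim. Origin: centre of its underside, on the table; z up, y along its length. Inside 142 (x) x 245 (y) mm, floor 4 mm thick; two dividers, tops 60 mm above the table, part it into three cells in a row along y, each 80 (y) x 142 (x) mm. Two hold a jar, one (any) is empty. The pan may be on the robot's left or right.
- pan_seat (a point): Centre of the pan's mouth at the height of the rim's top (105 mm above the pan's origin), axes as the pan's. The seated lid's origin and axes coincide with it (either way round).
- pan_cell0 (a point): Centre of the floor of the cell at the pan's -y end (82.7 mm from the middle one), 4 mm above the table.
- pan_cell1 (a point): Centre of the floor of the middle cell.
- pan_cell2 (a point): Centre of the floor of the cell at the pan's +y end.
- jar: Closed preserve jar with a white cap, standing by itself on the table: 50 mm in diameter (cap too), 80 mm high. Origin: centre of its underside, z up. The cap is the top 20 mm.
- jar_a: An identical jar, already standing in one cell of the pan.
- jar_b: An identical jar, already standing in another cell of the pan.
- stand: Fixed dark steel lid stand, 165 x 200 x 115 mm high, on the other side from the pan: two rails rising 29 degrees (0.50 rad) away from the robot along its +x, a low ledge at the bottom. Origin on the table under its middle; z up, y level across it. The lid lies loose on it, its top facing up and towards the robot.
- lid: Flat steel lid, 0.45 kg, 162 (x) x 265 (y) mm, flange 3 mm thick. Origin: centre of the flange's underside; z: outward normal of its top. Below, a step 10 mm deep, 132 x 235 mm, enters the pan's mouth with 5 mm play a side. On top a bar handle along x: 90 long, 12 thick (y), 14 high, top 38 mm above the origin; 66 mm free between its posts. At first x points 29 degrees up.
- lid_grip (a point): Middle of the lid's handle bar, 32 mm above the lid's origin; axes as the lid's. Grip across y, approaching along the lid's -z.
- pot: Bystander: steel pot, 110 mm across, 70 mm high, origin under its centre.
- tin: Bystander: bare metal tin, 74 mm across, 110 mm high, origin under its centre.
- carton: Bystander: closed cardboard carton, 80 x 120 x 70 mm, origin under its centre.

How it is judged:
On the way, in this order (a step that is already met when the one before it is completed fails the run):
1. the jar is upright in the free cell, lowered to within 12 mm of its floor while still held (z of jar in the frame of pan_seat below -0.089 m and (horizontal distance between jar and pan_cell0 below 0.06 m or horizontal distance between jar and pan_cell1 below 0.06 m or horizontal distance between jar and pan_cell2 below 0.06 m) and angle between jar's own z axis and vertical below 0.2 rad and contact force between the fingers and jar above 0.3 N), for 0.1 s.
2. the lid is held level over the pan's mouth, within 20 mm of its seat (distance between lid and pan_seat below 0.02 m and angle between lid's own z axis and vertical below 0.15 rad and contact force between the fingers and lid above 0.3 N), for 0.1 s.
At the end, for the whole second after the job is handed in: One jar in each of the three cells, each on the floor and upright within 0.12 rad; the lid seated on the rim: within 10 mm sideways, 4 mm in height, 0.04 rad of level and 0.12 rad of the pan's direction; lid and jars at rest (((horizontal distance between jar and pan_cell0 below 0.06 m and z of jar in the frame of pan_seat below -0.09 m and angle between jar's own z axis and vertical below 0.12 rad) or (horizontal distance between jar_a and pan_cell0 below 0.06 m and z of jar_a in the frame of pan_seat below -0.09 m and angle between jar_a's own z axis and vertical below 0.12 rad) or (horizontal distance between jar_b and pan_cell0 below 0.06 m and z of jar_b in the frame of pan_seat below -0.09 m and angle between jar_b's own z axis and vertical below 0.12 rad)) and ((horizontal distance between jar and pan_cell1 below 0.06 m and z of jar in the frame of pan_seat below -0.09 m and angle between jar's own z axis and vertical below 0.12 rad) or (horizontal distance between jar_a and pan_cell1 below 0.06 m and z of jar_a in the frame of pan_seat below -0.09 m and angle between jar_a's own z axis and vertical below 0.12 rad) or (horizontal distance between jar_b and pan_cell1 below 0.06 m and z of jar_b in the frame of pan_seat below -0.09 m and angle between jar_b's own z axis and vertical below 0.12 rad)) and ((horizontal distance between jar and pan_cell2 below 0.06 m and z of jar in the frame of pan_seat below -0.09 m and angle between jar's own z axis and vertical below 0.12 rad) or (horizontal distance between jar_a and pan_cell2 below 0.06 m and z of jar_a in the frame of pan_seat below -0.09 m and angle between jar_a's own z axis and vertical below 0.12 rad) or (horizontal distance between jar_b and pan_cell2 below 0.06 m and z of jar_b in the frame of pan_seat below -0.09 m and angle between jar_b's own z axis and vertical below 0.12 rad)) and x of lid in the frame of pan_seat between -0.01 and 0.01 m and y of lid in the frame of pan_seat between -0.01 and 0.01 m and z of lid in the frame of pan_seat between -0.004 and 0.004 m and angle between lid's own z axis and vertical below 0.04 rad and angle between the x axis of lid and the x axis of pan, either way round below 0.12 rad and linear speed of lid below 0.02 m/s and linear speed of each of jar, jar_a, jar_b below 0.03 m/s); the robot touches nothing.
It fails at once if a loaded jar is shifted by more than 25 mm (distance of any of jar_a, jar_b from where it was at the start of the episode above 0.025 m).
It fails at once if the pot, tin or carton is shifted by more than 30 mm (distance of any of pot, tin, carton from where it was at the start of the episode above 0.03 m).
It also fails if it takes over 58 s, if anything falls off the work surface, if the arm or the gripper's body presses on something with over 40 N, if the wrist force passes 120 N, or if a joint passes its speed limit or range.

ROBOT

A 6-joint arm with a two-finger parallel gripper is mounted at the origin on the work surface. World frame = base frame: x ahead of the robot, y to its left, z up, the work surface at z = 0. Lengths are in m, angles in rad, forces in N, time in s.
With the tool pointing down it reaches from about 0.275 to 0.825 m from the base axis. Payload 4.9 kg.
Tool frame: the origin (TCP) lies midway between the tips of the shut fingers; the grasp point (between the pads) lies 19 mm behind it (bot.grip_depth is the distance from the TCP to the grasp point, in m); z points along the fingers, y is the line along which they close (so a half turn about z gives the same grasp; the last joint's range is limited). The gripper opens to 85 mm and grips with 20 to 120 N. Pads are 22 mm wide; open, the fingers measure 114 mm over their backs; the gripper's body (76 mm by 85 mm) begins 54 mm behind the grasp point. The pads swing forward as they close: fully open they stand 13 mm farther back than shut.
Start: joints at [-1.399, 0.326, -0.193, 1.052, 0, 1.437], TCP at [0.166, -0.524, 0.231] pointing down, gripper open.
Joint ranges: [-2.65, 2.65], [-0.97, 1.79], [-1.3, 1.35], [-1.93, 2.1], [-1.47, 1.37], [-3.14, 3.14]. Speed limits (rad/s): [2.57, 2.57, 3.14, 3.14, 3.14, 3.14].

INTERFACE

Orientations are given as a unit quaternion [w, x, y, z].
In Python, from cell import bot gives the robot as it stands. Calls block until the motion is done:
- bot.move_pose(position, orientation): joint-space move of the TCP to a pose.
- bot.move_linear(position, speed=0.15, rotation=None, until_force=None): straight line of the TCP; rotation=None keeps the orientation; speed is the mean speed in m/s. With until_force (N) it stops when the force on the tool has changed by that much, and returns True; else False.
- bot.goto_joints(angles): joint-space move.
- bot.set_gripper(opening, grasp_force=None): opening from 0.0 (shut) to 1.0 (fully open); grasp_force is the grip in N (None keeps the last); returns when the fingers have stopped.
- bot.wait(seconds).
- bot.solve_ik(position, orientation): joint angles nearest the present ones, or None.
- bot.camera(name): name is "scene" or "side" or "wrist"; returns the picture (400x640x3 uint8, red, green, blue); there is no depth.
- bot.calibration(name): a dict with "mtx" (3x3 intrinsics, pixels), "extrinsics" (4x4, takes a point from world to camera coordinates); the wrist camera has in their place "hand_eye" (4x4, takes a point from camera to tool coordinates, whose origin is the TCP and whose axes are the flange's). Camera axes: x right, y down, z forward; pixel columns grow to the right and rows downward; lengths in m; the calibration is good to about 2 mm. A picture is of the moment at which its call begins: read the wrist's pose just before it. calibration takes no time and is no camera call.
A pose or a line that the arm cannot do raises bot.PlanningError and nothing moves.
- bot.close_job(): hands the job in; it is judged then, once.
Trained networks look in the newest picture that a camera, given by its name, has taken for a name from the list of things; names that differ only in an ending like _2 or _b are one class to them, and where a whole thing is asked for, a point or a joint stands for the part that bears it (a point fixed in the world has none). Each returns a list of dicts, best first, with "confidence" (0 to 1); they miss things now and then, are a little off and sometimes report something else, mostly with a low value. They report only what shows in the picture. A call takes as long as a camera call.
- bot.search_frame(camera, thing): "bbox" ([left, top, width, height] in pixels, round what is visible of it).
Readings, each from a call of its own:
- bot.read_clock(): time.
- bot.read_joint_positions(): joint angles.
- bot.read_joint_vel(): joint speeds.
- bot.read_joint_efforts(): joint torques, N m.
- bot.read_position(): TCP position.
- bot.read_tool_rot(): TCP orientation.
- bot.read_ft_force(): force on the tool from outside, world axes, zero at the start.
- bot.read_moment(): the same for the moment, N m.
- bot.read_gripper_width(): opening from 0.0 (shut) to 1.0 (fully open).
- bot.read_finger_force(): force on a finger pad.
Only numpy, scipy, OpenCV 4.12 (cv2) and the standard library are available. Lean on these libraries where they do the work, as an engineer would, in place of code of your own. Each camera call takes 0.05 s, during which the arm holds its last target. There are 200 camera calls.

## Working session

There is one attempt and no reset: what is moved stays moved. The work goes in short steps, each a Python script; the robot and the scene stay as the last script left them, time stands still between calls to the robot, and variables do not carry over. Pictures are saved under pics/ and viewed, at most 10 in all, crops included, and the job is handed in when it is done.

```bash
mkdir -p pics; ls
python3 - <<'E'
from cell import bot
import cv2, numpy as np
np.set_printoptions(precision=4,suppress=True)
for c in ["scene","side"]:
    im=bot.camera(c); cv2.imwrite(f"pics/{c}0.png",im[:,:,::-1])
    k=bot.calibration(c); print(c,k["mtx"].tolist(),np.array(k["extrinsics"]).tolist())
    for t in ["pan","jar","stand","lid","lid_grip","pot","tin","carton"]:
        print(t,[( [round(v) for v in d["bbox"]],round(d["confidence"],2)) for d in bot.search_frame(c,t)])
print(bot.calibration("wrist"))
E
```

```text
pics
scene [[458.4301003353502, 0.0, 321.3571221461975], [0.0, 458.4301003353502, 201.422771588651], [0.0, 0.0, 1.0]] [[-0.8364768997895005, 0.5479417241404118, -0.00814021280919361, 0.534265074564864], [0.45718396442902576, 0.6895839725691209, -0.5616553813903586, -0.2320231484259012], [-0.3021410577652518, -0.47353332693889977, -0.827331233237735, 1.2340829246237206], [0.0, 0.0, 0.0, 1.0]]
pan [([355, 220, 162, 164], 0.56)]
jar [([358, 176, 30, 34], 0.77), ([443, 319, 36, 38], 0.68), ([412, 287, 33, 40], 0.56)]
stand [([261, 86, 94, 80], 0.66)]
lid [([262, 75, 98, 70], 0.97)]
lid_grip [([259, 75, 98, 66], 0.56)]
pot [([195, 172, 80, 56], 0.68)]
tin [([264, 221, 34, 55], 0.56)]
carton [([279, 269, 64, 78], 0.63)]
side [[469.3190380228812, 0.0, 318.90197771299546], [0.0, 469.3190380228812, 196.1678643822737], [0.0, 0.0, 1.0]] [[0.9715145025101904, -0.23690579642664833, -0.005934225461902277, -0.5861749059665077], [-0.13908931255518686, -0.5497521062172862, -0.8236666709552984, 0.13178717396434797], [0.191869055726302, 0.8010295034074046, -0.5670432083409377, 1.1248293154030515], [0.0, 0.0, 0.0, 1.0]]
pan [([253, 109, 74, 76], 0.76)]
jar [([270, 188, 20, 40], 0.73), ([278, 125, 13, 17], 0.6)]
stand [([262, 252, 90, 83], 0.71)]
lid [([266, 212, 88, 125], 0.68)]
lid_grip [([262, 208, 95, 127], 0.64)]
pot [([365, 208, 80, 47], 0.97)]
tin [([355, 164, 34, 45], 0.76)]
carton [([343, 146, 35, 42], 0.94)]
{'mtx': array([[302.0744,   0.    , 317.8734],
       [  0.    , 302.0744, 201.8535],
       [  0.    ,   0.    ,   1.    ]]), 'hand_eye': array([[ 0.0003, -0.9515, -0.3075,  0.0787],
       [ 1.    ,  0.0004, -0.0002, -0.0004],
       [ 0.0003, -0.3075,  0.9515, -0.1425],
       [ 0.    ,  0.    ,  0.    ,  1.    ]])}
```

View pics/scene0.png

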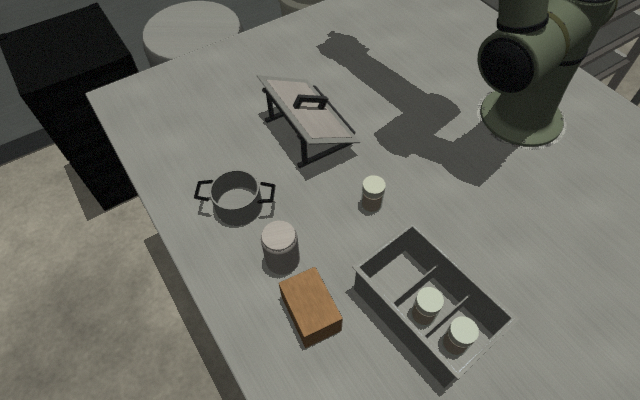

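View pics/side0.png

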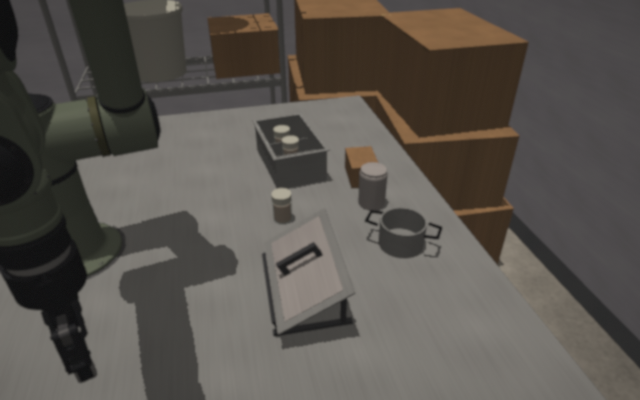

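The scene view shows the pan on the robot's left. Its rim corners are at about (413,229), (511,318), (447,386) and (356,266), and the free cell is the end near (405,270). The lone jar's cap is at (374,184). The lid lies on its stand at about (308,108) with its handle at (310,101). I'll take rough positions from this, then look closer with the wrist camera.

```bash
cat > h.py <<'E'
from cell import bot
import cv2, numpy as np
from scipy.spatial.transform import Rotation as R
from scipy.optimize import least_squares
np.set_printoptions(precision=4,suppress=True)
def cam(name):
    """K, world->camera 4x4 (wrist: at present pose)"""
    c=bot.calibration(name)
    if name!="wrist": return np.array(c["mtx"]),np.array(c["extrinsics"])
    T=np.eye(4); T[:3,3]=bot.read_position(); T[:3,:3]=rot(bot.read_tool_rot()).as_matrix()
    return np.array(c["mtx"]),np.linalg.inv(T@np.array(c["hand_eye"]))
def rot(q): return R.from_quat(q,scalar_first=True)
def quat(r): return r.as_quat(scalar_first=True)
def proj(K,E,P):
    p=(np.atleast_2d(P)@E[:3,:3].T+E[:3,3])@K.T
    return p[:,:2]/p[:,2:]
def onplane(K,E,uv,z):
    d=np.c_[np.atleast_2d(uv),np.ones(len(np.atleast_2d(uv)))]@np.linalg.inv(K).T@E[:3,:3]
    o=-E[:3,:3].T@E[:3,3]
    return o+d*((z-o[2])/d[:,2])[:,None]
def down(yaw,tilt=0.):
    """tool z down, tool x at yaw; tilt leans approach towards tool +x"""
    return R.from_euler('z',yaw)*R.from_euler('y',-tilt)*R.from_euler('x',np.pi)
RECT=np.array([[-1,-1],[1,-1],[1,1],[-1,1]])*[.081,.1325]
def fitrect(views,p0,free):
    """views: list of (K,E,uv4); pose p=[x,y,z,yaw,slope]; local x rises by slope"""
    def res(q):
        p=np.array(p0,float); p[free]=q
        M=(R.from_euler('z',p[3])*R.from_euler('y',-p[4])).as_matrix()
        P=np.c_[RECT,np.zeros(4)]@M.T+p[:3]
        return np.concatenate([(proj(K,E,P)-uv).ravel() for K,E,uv in views])
    s=least_squares(res,np.array(p0,float)[free]); p=np.array(p0,float);p[free]=s.x
    return p,np.abs(s.fun).reshape(-1,2)
E
python3 - <<'E'
from h import *
K,E=cam("scene")
print("rim",onplane(K,E,[[413,229],[511,318],[447,386],[356,266]],.105))
print("jar",onplane(K,E,[374,184],.08))
print("others",onplane(K,E,[[235,185],[279,233],[312,290]],.07))
print("lidgrip",onplane(K,E,[310,101],.13))
# tests
for t in [0,.5]:print(down(0,t).as_matrix()[:,2],down(0,t).as_matrix()[:,0])
print(rot(bot.read_tool_rot()).as_matrix())
E
```

```text
rim [[0.5212 0.1563 0.105 ]
 [0.4942 0.3936 0.105 ]
 [0.6659 0.4174 0.105 ]
 [0.6637 0.1599 0.105 ]]
jar [[0.5061 0.0104 0.08  ]]
others [[ 0.761  -0.1643  0.07  ]
 [ 0.7415 -0.0029  0.07  ]
 [ 0.7524  0.1417  0.07  ]]
lidgrip [[ 0.5113 -0.2418  0.13  ]]
[ 0. -0. -1.] [1. 0. 0.]
[ 0.4794 -0.     -0.8776] [ 0.8776 -0.      0.4794]
[[ 0.9536  0.3011  0.    ]
 [ 0.3011 -0.9536 -0.    ]
 [ 0.      0.     -1.    ]]
```

Run:
```python
from h import *
import pickle
S={}
def shot(n,things):
    K,E=cam("wrist"); im=bot.camera("wrist"); cv2.imwrite(f"pics/w_{n}.png",im[:,:,::-1]); S[n]=(K,E)
    for t in things: print(n,t,[([round(v) for v in d["bbox"]],round(d["confidence"],2)) for d in bot.search_frame("wrist",t)])
print(bot.read_clock())
n=down(0,.5)
bot.move_pose(np.array([.511,-.242,.13])-.2*n.as_matrix()[:,2],quat(n)); shot("lid",["lid","lid_grip","stand"])
bot.move_pose([.52,.18,.33],quat(down(0.))); shot("pan",["pan","jar"])
print(bot.read_clock())
pickle.dump(S,open("views.pkl","wb"))
```

```text
0.9
lid lid [([228, 118, 222, 134], 0.65), ([110, 169, 64, 48], 0.37)]
lid lid_grip [([234, 120, 219, 128], 0.62)]
lid stand [([261, 245, 148, 10], 0.9)]
pan pan [([105, 35, 245, 164], 0.87)]
pan jar [([416, 148, 48, 51], 0.68), ([157, 105, 58, 45], 0.66), ([218, 97, 49, 42], 0.65)]
6.9583
```

View pics/w_lid.png

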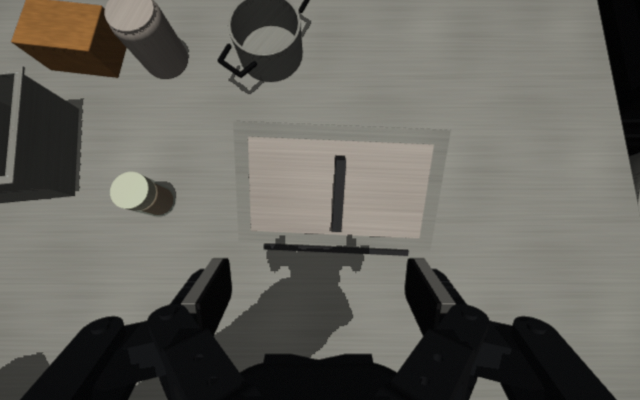

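View pics/w_pan.png

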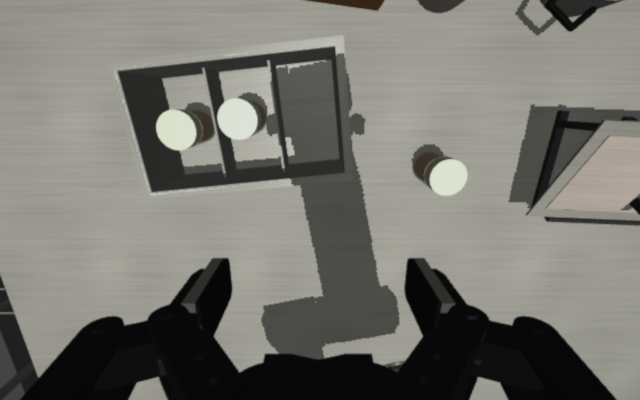

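Wrist view 1 shows the lid flange at about (235,121)–(450,130), with the handle running from (340,156) to (336,231). Wrist view 2 shows the pan rim at about (116,71), (344,38), (343,172) and (152,194), the free cell on the right, and the lone jar's cap at (448,177). I'll zoom in to get the corners.

Run:
```python
import cv2
a=cv2.imread("pics/w_lid.png")[112:262,225:460]; b=cv2.imread("pics/w_pan.png")[28:203,105:355]
f=lambda i:cv2.convertScaleAbs(cv2.resize(i,None,fx=3.2,fy=3.2,interpolation=cv2.INTER_CUBIC),alpha=1.6)
cv2.imwrite("pics/z_lid.png",f(a));cv2.imwrite("pics/z_pan.png",f(b))
```

```text
(no output)
```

View pics/z_lid.png

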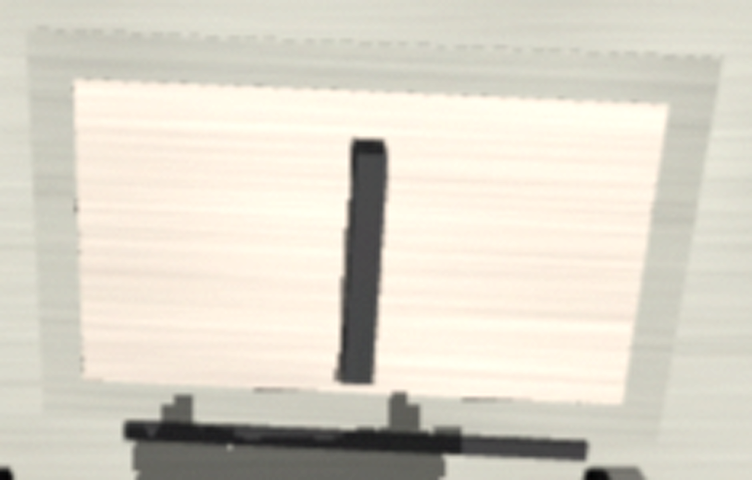

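View pics/z_pan.png

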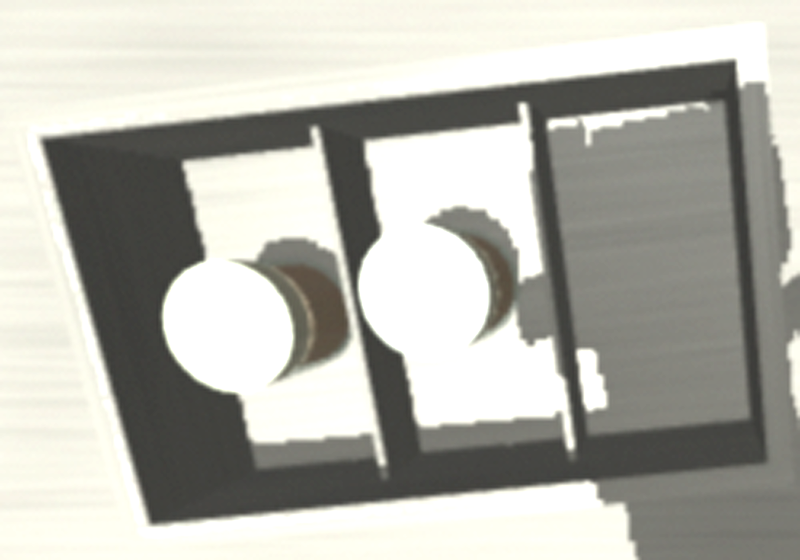

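The zooms give lid flange corners at crop (30,28), (722,57), (655,440) and (43,410). The inner rim corners of the pan are at (45,138), (737,62), (767,461) and (150,523).

Run:
```python
from h import *
import pickle
S=pickle.load(open("views.pkl","rb"))
full=lambda p,o:(np.array(p)+.5)/3.2-.5+o
def fit(Ks,P,uv,p0,free):
    def res(q):
        p=np.array(p0,float);p[free]=q
        M=(R.from_euler('z',p[3])*R.from_euler('y',-p[4])).as_matrix()
        return (proj(*Ks,P@M.T+p[:3])-uv).ravel()
    s=least_squares(res,np.array(p0,float)[free],loss='soft_l1');p=np.array(p0,float);p[free]=s.x
    return p,res(s.x).reshape(-1,2)
# lid: far-left=(+x,+y)
F=[[.081,.1325,.003],[.081,-.1325,.003],[-.081,-.1325,.003],[-.081,.1325,.003],[.045,0,.038],[-.045,0,.038]]
uv=full([[30,28],[722,57],[655,440],[43,410],[370,153],[356,383]],[225,112])
for fr in ([0,1,2,3],[0,1,2,3,4]):
    p,r=fit(S["lid"],np.array(F),uv,[.511,-.242,.1,0,.5],fr); print("lid",p);print(r)
I=np.array([[.071,.1225,0],[.071,-.1225,0],[-.071,-.1225,0],[-.071,.1225,0]])
uv=full([[45,138],[737,62],[767,461],[150,523]],[105,28])
for fr in ([0,1,3],[0,1,2,3]):
    p,r=fit(S["pan"],I,uv,[.586,.282,.105,.08,0],fr); print("pan",p);print(r)
K,E=cam("scene")
M=R.from_euler('z',p[3]).as_matrix();O=I/[.142,.245,1]*[.162,.265,1]
print("scene rim predicted",proj(K,E,O@M.T+p[:3]))
im=cv2.imread("pics/w_pan.png")
g=im[...,2].astype(int)
m=((im.min(2)>150)&(im[...,2].astype(int)-im[...,0]>12)).astype(np.uint8)
n,l,st,c=cv2.connectedComponentsWithStats(m)
for s,q in zip(st[1:],c[1:]):
    if s[4]>200: print(s,q,onplane(*S["pan"],q,.08))
```

```text
lid [ 0.5074 -0.2678  0.0812 -0.0487  0.5   ]
[[-0.5344 -0.3832]
 [-0.4118  0.3455]
 [-0.1776  0.3764]
 [ 0.4719  0.4558]
 [ 0.5307 -0.3983]
 [ 0.1358 -0.2656]]
lid [ 0.5074 -0.2678  0.0814 -0.0485  0.5073]
[[-0.7306 -0.3798]
 [-0.202   0.3276]
 [-0.2874  0.1627]
 [ 0.5598  0.2903]
 [ 0.5192 -0.1563]
 [ 0.1149 -0.1863]]
pan [0.5761 0.2759 0.105  0.0993 0.    ]
[[-1.0955 -0.3124]
 [ 0.4486 -0.6234]
 [ 0.3937  1.1329]
 [-0.0132  0.5807]]
pan [0.5762 0.2764 0.1025 0.0992 0.    ]
[[-0.1558 -0.1699]
 [-0.1343 -0.2885]
 [-0.1892  0.6343]
 [ 0.6035 -0.038 ]]
scene rim predicted [[456.3527 377.9631]
 [351.0634 265.3348]
 [411.3415 219.7286]
 [518.0079 318.0144]]
[ 156  109   40   42 1233] [175.4023 129.532 ] [[0.5681 0.3609 0.08  ]]
[595 137  45  20 569] [619.5835 145.71  ] [[ 0.5477 -0.2082  0.08  ]]
[ 549  155   91   57 3144] [603.9103 185.0283] [[ 0.4955 -0.2033  0.08  ]]
[433 160  35  36 789] [451.7782 178.7655] [[0.5041 0.0019 0.08  ]]
```

Run:
```python
from h import *
import pickle
yaw=.0993+np.pi/2
for y in (yaw,yaw-np.pi):
    for p in ([.506,.0075,.2],[.506,.0075,.04],[.584,.194,.2],[.584,.194,.044]):
        q=bot.solve_ik(p,quat(down(y))); print(None if q is None else np.array(q))
bot.move_pose([.506,.0075-.05,.2],quat(down(yaw)))
S=cam("wrist"); im=bot.camera("wrist"); cv2.imwrite("pics/w_jar.png",im[:,:,::-1])
print([(d["bbox"],d["confidence"]) for d in bot.search_frame("wrist","jar")])
g=cv2.medianBlur(cv2.cvtColor(im,cv2.COLOR_RGB2GRAY),5)
print(proj(*S,[.506,.0075,.08]))
c=cv2.HoughCircles(g,cv2.HOUGH_GRADIENT,1.,60,param1=80,param2=20,minRadius=22,maxRadius=50)
for q in c[0][:6]: print(q,onplane(*S,q[:2],.08), onplane(*S,q[:2]+[q[2],0],.08)-onplane(*S,q[:2],.08))
print(bot.read_clock()); pickle.dump(S,open("vjar.pkl","wb"))
```

```text
[-0.1311  0.27   -0.3557  0.9452  0.      1.3404]
[-0.1311  0.465  -0.5471  0.5587  0.      1.3404]
[ 0.2008  0.4678 -0.0594  1.0436  0.      1.6723]
[ 0.2008  0.6187 -0.2404  0.7117  0.      1.6723]
[-0.1311  0.27   -0.3557  0.9452  0.     -1.8012]
[-0.1311  0.465  -0.5471  0.5587  0.     -1.8012]
[ 0.2008  0.4678 -0.0594  1.0436  0.     -1.4693]
[ 0.2008  0.6187 -0.2404  0.7117  0.     -1.4693]
[([295.7, 109.3, 56.1, 61.1], 0.66)]
[[323.8516 140.5052]]
[324.5 139.5  29.3] [[0.5065 0.0084 0.08  ]] [[0.025  0.0025 0.    ]]
[504.5 271.5  47.2] [[ 0.697  -0.1016  0.08  ]] [[0.0464 0.0046 0.    ]]
[564.5 310.5  30. ] [[ 0.772  -0.1402  0.08  ]] [[0.0309 0.0031 0.    ]]
[626.5 168.5  35.8] [[0.7744 0.0099 0.08  ]] [[0.0315 0.0031 0.    ]]
[549.5 150.5  37.6] [[0.7014 0.0185 0.08  ]] [[0.0324 0.0032 0.    ]]
[209.5 290.5  23.4] [[ 0.407  -0.1524  0.08  ]] [[0.0235 0.0023 0.    ]]
10.5417
```

View pics/w_jar.png

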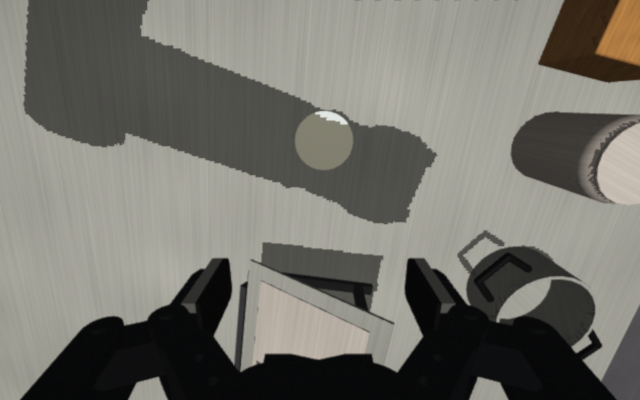

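The cap circle is at (324,140) with a fitted radius of 25.0 mm, which puts the jar at (0.5065, 0.0084). Now I'll grasp it and place it.

Run:
```python
from h import *
yaw=.0993+np.pi/2; q=quat(down(yaw))
bot.move_pose([.5065,.0084,.13],q)
bot.move_linear([.5065,.0084,.040],speed=.1)
bot.set_gripper(0.3,grasp_force=40)
print("w",bot.read_gripper_width(),bot.read_finger_force())
bot.move_linear([.5065,.0084,.205],speed=.2)
print("w",bot.read_gripper_width(),bot.read_finger_force(),bot.read_ft_force())
bot.move_linear([.5844,.1941,.205],speed=.2)
S=cam("wrist"); im=bot.camera("wrist"); cv2.imwrite("pics/w_hold.png",im[:,:,::-1])
I=np.array([[.071,.1225],[.071,-.1225],[-.071,-.1225],[-.071,.1225]])
W=np.c_[I@R.from_euler('z',.0993).as_matrix()[:2,:2].T+[.5762,.2764],np.full(4,.105)]
v=cv2.imread("pics/w_hold.png")
cv2.polylines(v,[np.round(proj(*S,W)).astype(int)],True,(0,0,255),1); cv2.imwrite("pics/w_hold2.png",v)
print(proj(*S,W),bot.read_clock())
import pickle; pickle.dump(S,open("vhold.pkl","wb"))
```

```text
w 0.5749984377724514 40.976468324661255
w 0.5778769509313606 41.68573200702667 [ 1.0055  0.466  -1.7433]
[[ 431.3324 -106.031 ]
 [ 399.3611  245.0023]
 [ 238.6121  245.0257]
 [ 207.1595 -105.7929]] 14.6417
```

View pics/w_hold2.png

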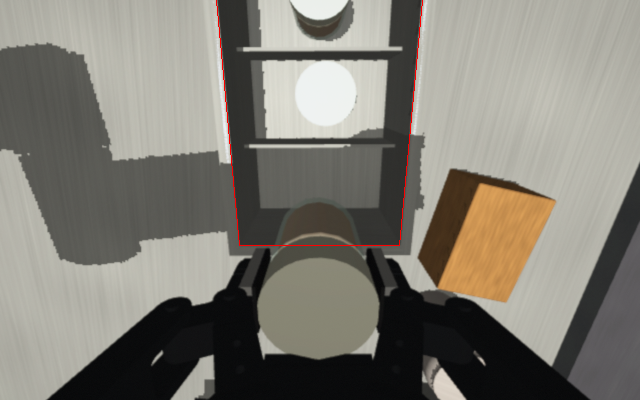

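The jar is held (opening 49 mm), and the projected inner-rim outline lies right on the pan's edges. The pan pose is confirmed, so I'll lower the jar.

Run:
```python
from h import *
p=[.5844,.1941]
bot.move_linear(p+[.07],speed=.15)
print(bot.move_linear(p+[.0435],speed=.04,until_force=6),bot.read_position(),bot.read_finger_force())
bot.wait(.2)
bot.set_gripper(.8); print(bot.read_gripper_width())
bot.move_linear(p+[.21],speed=.2)
im=bot.camera("wrist"); cv2.imwrite("pics/w_pl.png",im[:,:,::-1])
# plan check for the lid
L=np.array([.5074,-.2678,.0813]); n=down(-.0486,.5); M=n.as_matrix()
G=L-.032*M[:,2]; T=G+.019*M[:,2]; print("grip",G,"tcp",T)
D=down(.0993); C=np.array([.5762,.2764,.105])
for pos,r in [(T-.1*M[:,2],n),(T,n),(T+[0,0,.12],n),(T+[-.02,0,.2],down(-.0486)),(C+[0,0,.1],D),(C+[0,0,.013],D)]:
    a=bot.solve_ik(pos,quat(r)); print(pos,None if a is None else np.array(a))
print(bot.read_clock())
```

```text
True [0.5835 0.194  0.0444] 42.17433571815491
0.8042395812664206
grip [ 0.4921 -0.2671  0.1094] tcp [ 0.5012 -0.2675  0.0927]
[ 0.4533 -0.2652  0.1805] [-0.8818  0.0829 -0.781   0.3549  0.3627  2.3736]
[ 0.5012 -0.2675  0.0927] [-0.7996  0.2984 -0.8108  0.0816  0.3333  2.4553]
[ 0.5012 -0.2675  0.2127] [-0.7996  0.1075 -0.6567  0.4266  0.3333  2.4553]
[ 0.4812 -0.2675  0.2927] [-0.6415  0.2949 -0.0786  1.1973  0.      2.5487]
[0.5762 0.2764 0.205 ] [ 0.3318  0.5089  0.0208  1.0827  0.     -2.909 ]
[0.5762 0.2764 0.118 ] [ 0.3318  0.5767 -0.0977  0.8965  0.     -2.909 ]
17.8583
```

View pics/w_pl.png

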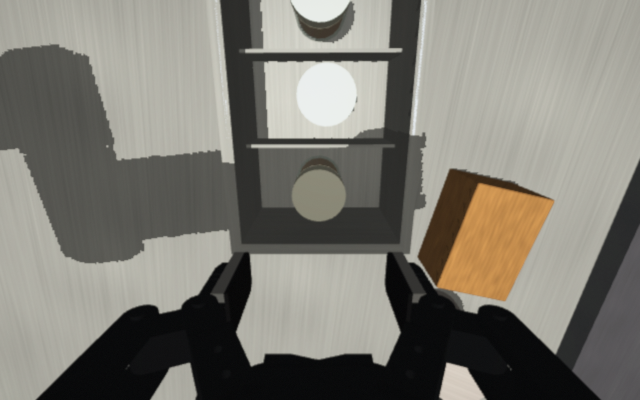

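The jar stands upright near the centre of the free cell, at pixel (319,195), and the other two haven't moved. For the lid I'll use the half-turned grasp so joint 6 doesn't wrap.

Run:
```python
from h import *
import pickle
L=np.array([.5074,-.2678,.0813]); yp=-.0486+np.pi; n=down(yp,-.5); Z=n.as_matrix()[:,2]
T=L-.013*Z; D=down(.0993+np.pi); C=np.array([.5762,.2764,.118])
print("normal",Z, "tcp",T)
for pos,r in [(T-.09*Z,n),(T,n),(T-.06*Z,n),([.49,-.25,.26],down(yp)),([.5762,.2764,.26],D),(C,D)]:
    a=bot.solve_ik(pos,quat(r)); print(np.array(pos),None if a is None else np.array(a)); assert a is not None
bot.set_gripper(.6)
bot.move_pose([.45,.0,.3],quat(down(np.pi+.03)))
bot.move_pose(T-.09*Z,quat(n))
hit=bot.move_linear(T,speed=.08,until_force=10); print("hit",hit,bot.read_position())
bot.set_gripper(0.,grasp_force=90)
print("w",bot.read_gripper_width(),bot.read_finger_force(),bot.read_position(),bot.read_ft_force(),bot.read_clock())
if not hit and bot.read_gripper_width()>.08:
    bot.move_linear(T-.06*Z,speed=.08)
    print("w",bot.read_gripper_width(),bot.read_ft_force(),bot.read_moment())
    bot.move_linear([.49,-.25,.26],speed=.12,rotation=quat(down(yp)))
    bot.move_linear([.5762,.2764,.24],speed=.2,rotation=quat(D))
    bot.wait(.3)
    S=cam("wrist"); im=bot.camera("wrist")[:,:,::-1].copy(); cv2.imwrite("pics/w_lidheld.png",im); pickle.dump(S,open("vheld.pkl","wb"))
    for nm in ("scene","side"): cv2.imwrite(f"pics/{nm}_held.png",bot.camera(nm)[:,:,::-1])
    P=bot.read_position(); M=R.from_euler('z',.0993).as_matrix()
    F=np.c_[RECT,np.full(4,.003)]@M.T+P+[0,0,-.013]
    uv=np.round(proj(*S,F)).astype(int); print(uv.tolist()); cv2.polylines(im,[uv],True,(0,0,255),1)
    I=np.c_[RECT,np.zeros(4)]@M.T+[.5762,.2764,.105]
    cv2.polylines(im,[np.round(proj(*S,I)).astype(int)],True,(255,0,0),1)
    cv2.imwrite("pics/w_lidheld2.png",im)
    print("w",bot.read_gripper_width(),bot.read_ft_force(),bot.read_moment(),bot.read_clock())
    K,E=cam("scene"); print("scene lid predicted",proj(K,E,F).tolist()); K,E=cam("side"); print("side",proj(K,E,F).tolist())
```

```text
normal [ 0.4789 -0.0233 -0.8776] tcp [ 0.5012 -0.2675  0.0927]
[ 0.4581 -0.2654  0.1717] [-0.8729  0.103  -0.7866  0.326   0.3597 -0.7591]
[ 0.5012 -0.2675  0.0927] [-0.7996  0.2984 -0.8108  0.0816  0.3333 -0.6863]
[ 0.4724 -0.2661  0.1454] [-0.8472  0.1655 -0.8001  0.241   0.3506 -0.7334]
[ 0.49 -0.25  0.26] [-0.606   0.3092 -0.142   1.1196  0.     -0.5574]
[0.5762 0.2764 0.26  ] [0.3318 0.4813 0.1166 1.2061 0.     0.2325]
[0.5762 0.2764 0.118 ] [ 0.3318  0.5767 -0.0977  0.8965  0.      0.2325]
hit False [ 0.5013 -0.2677  0.0931]
w 0.12113044124678593 87.99333930015564 [ 0.5011 -0.2678  0.0932] [-3.7614  0.9155  5.6255] 22.6583
w 0.12150163581672749 [-0.22   -0.0606 -3.638 ] [0.0633 0.9516 0.0508]
[[40, 100], [112, 366], [523, 366], [594, 100]]
w 0.12201666335588954 [-0.1887  0.4837 -4.1916] [-0.042   0.017  -0.0073] 27.95
scene lid predicted [[422.23347798319946, 182.2647215642414], [354.49174742865176, 231.39167452893864], [477.4437360642174, 356.1408155968183], [546.593469328846, 288.99081739439475]]
side [[269.82706530184385, 116.67529281812627], [329.14830200104024, 107.69227848346145], [299.238027844797, 74.56534252726838], [247.67596385409914, 81.20174401255183]]
```

View pics/w_lidheld2.png

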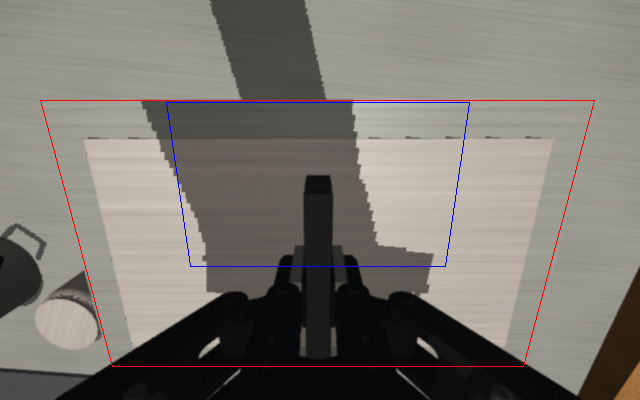

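The lid is held symmetrically in the gripper: its pink panel corners at (85,139) and (552,139) are centred on the handle. I'll check numerically for slip along x, comparing the panel's position with the lid as it lay on the stand.

Run:
```python
from h import *
import pickle
full=lambda p,o:(np.array(p)+.5)/3.2-.5+np.array(o)
def local(S,uv,M,o,z):
    K,E=S; E2=E.copy(); E2[:3,:3]=E[:3,:3]@M; E2[:3,3]=E[:3,:3]@o+E[:3,3]
    return onplane(K,E2,uv,z)
S=pickle.load(open("views.pkl","rb"))["lid"]
M=(R.from_euler('z',-.0486)*R.from_euler('y',-.5)).as_matrix()
print("stand",local(S,full([[73,79],[667,103],[625,404],[83,378]],[225,112]),M,np.array([.5074,-.2678,.0813]),.003))
V=pickle.load(open("vheld.pkl","rb")); M=R.from_euler('z',.0993).as_matrix()
P=np.array(bot.read_position()); print(P, rot(bot.read_tool_rot()).as_matrix()[:,2])
print("held",local(V,[[85,139],[552,139]],M,P-[0,0,.013],.003))
print("held bar",local(V,[[304,192],[331,192]],M,P-[0,0,.013],.038))
```

```text
stand [[ 0.062   0.1158  0.003 ]
 [ 0.0632 -0.1149  0.003 ]
 [-0.0642 -0.1173  0.003 ]
 [-0.0643  0.1152  0.003 ]]
[0.5762 0.2764 0.24  ] [ 0.0001  0.     -1.    ]
held [[-0.0628 -0.1155  0.003 ]
 [-0.0627  0.1167  0.003 ]]
held bar [[-0.0454 -0.0053  0.038 ]
 [-0.0454  0.0056  0.038 ]]
```

The lid sits within about 1 mm of nominal in the gripper, so I'll lower it.

Run:
```python
from h import *
p=[.5762,.2764]
bot.move_linear(p+[.145],speed=.12)
bot.move_linear(p+[.129],speed=.05); bot.wait(.15)
hit=bot.move_linear(p+[.114],speed=.02,until_force=8)
P=bot.read_position(); print(hit,P,bot.read_ft_force(),bot.read_moment(),bot.read_finger_force(),bot.read_clock())
```

```text
True [0.576  0.2763 0.1159] [ 0.0677 -0.8465  5.1248] [-0.0955  0.0255  0.0026] 88.86742115020752 30.1417
```

Run:
```python
from h import *
bot.set_gripper(.6)
bot.move_linear([.5762,.2764,.25],speed=.15)
bot.move_pose([.56,.2764,.33],quat(down(.0993+np.pi))); bot.wait(.2)
S=cam("wrist"); im=bot.camera("wrist")[:,:,::-1]; cv2.imwrite("pics/w_end.png",im)
for P in ([.5762,.2764],):
    # pink panel corners measured against prediction on the seated lid
    M=R.from_euler('z',.0993).as_matrix()
    Q=np.array([[-.063,-.1155,.003],[-.063,.1155,.003],[.063,.1155,.003],[.063,-.1155,.003]])@M.T+[*P,.105]
    print("pred",proj(*S,Q).tolist())
m=((im[...,2].astype(int)-im[...,0]>8)&(im[...,1]>50)).astype(np.uint8)
m=cv2.morphologyEx(m,cv2.MORPH_OPEN,np.ones((5,5)))
cs,_=cv2.findContours(m,cv2.RETR_EXTERNAL,cv2.CHAIN_APPROX_SIMPLE)
for c in sorted(cs,key=cv2.contourArea)[::-1][:3]:
    print(cv2.contourArea(c),cv2.approxPolyDP(cv2.convexHull(c),5,True)[:,0].tolist())
print([(d["bbox"],d["confidence"]) for d in bot.search_frame("wrist","lid")],bot.read_ft_force(),bot.read_clock())
```

```text
pred [[218.27499580000935, 134.1828181395917], [414.62779302379437, 134.2279949706687], [405.1648729802619, 232.88086558087943], [227.97826005478524, 232.81581984160906]]
54994.0 [[79, 164], [90, 130], [179, 59], [489, 75], [566, 149], [580, 187], [578, 201], [510, 268], [461, 282], [90, 262]]
5631.5 [[365, 250], [372, 313], [324, 357], [277, 347], [284, 278], [296, 246]]
2415.0 [[639, 272], [639, 311], [582, 392], [572, 379]]
[] [ 0.1895 -0.5231  0.1319] 32.3917
```

I've used all ten pictures, so I'll check the seating numerically, using the panel edges against prediction.

Run:
```python
import cv2,numpy as np
im=cv2.imread("pics/w_end.png").astype(float)
rg=cv2.GaussianBlur(im[...,2]/(im[...,1]+1),(3,3),0)  # pinkness
Q=np.array([[218.3,134.2],[414.6,134.2],[405.2,232.9],[228.,232.8]])
c=Q.mean(0)
for i in range(4):
    a,b=Q[i],Q[(i+1)%4]; t=(b-a)/np.linalg.norm(b-a); n=np.array([t[1],-t[0]]); n*=np.sign(n@(a-c))
    o=[]
    for f in np.linspace(.1,.9,9):
        s=np.arange(-14,14.1,.5); p=(a+f*(b-a)+s[:,None]*n).astype(np.float32)
        v=cv2.remap(rg.astype(np.float32),p[:,0].reshape(1,-1),p[:,1].reshape(1,-1),cv2.INTER_LINEAR)[0]
        d=np.diff(v); k=d.argmin(); o.append((round(float(s[k])+.25,1),round(float(v[:8].mean()-v[-8:].mean()),2)))
    print(i,o)
```

```text
0 [(0.8, 0.04), (0.8, 0.05), (0.8, 0.06), (0.8, 0.05), (-0.2, 0.05), (0.8, 0.04), (0.8, 0.04), (0.8, 0.05), (0.8, 0.05)]
1 [(-0.2, 0.04), (-0.2, 0.05), (-0.2, 0.05), (-0.2, 0.05), (-0.2, 0.05), (-0.2, 0.04), (0.2, 0.04), (-0.8, 0.05), (0.2, 0.05)]
2 [(0.8, 0.05), (-0.2, 0.05), (0.8, 0.05), (-0.2, 0.05), (0.8, -0.04), (-0.2, 0.04), (-0.2, 0.05), (-0.2, 0.05), (0.8, 0.05)]
3 [(-0.8, 0.04), (-0.2, 0.05), (-0.2, 0.04), (-0.2, 0.05), (-0.2, 0.05), (-0.2, 0.05), (-0.2, 0.04), (-0.2, 0.05), (-0.2, 0.05)]
```

The panel edges are within 1 px (about 1 mm) of the prediction on all four sides, so the lid is seated, level and aligned. Handing in.

```bash
python3 -c "
from cell import bot
print(bot.close_job())"
```

```text
the job is handed in; nothing more can be done
None
```

I lowered the jar into the free cell and the lid onto the pan, and handed the job in at about 32 s; the last wrist image put the lid within about 1 mm of its seat on all four sides, but no verdict came back.

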